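Close, clip and switch on the sandwich toaster

TASK

Get the sandwich toaster heating up, empty, for lunch: with closed fingers press its lid all the way down, then push the steel clip on the handle down and in until it hangs snug against the lower handle, and only then press the raised half of the red rocker switch on its side fully in. Only push: do not lift the lid any further open or pick anything up, and leave the things around it standing where they are.

Things in the scene. Friction and masses are not known exactly. Their poses are not given: they have to be found in the camera images.
- grill: Black sandwich toaster with steel-topped lid; stands firm, cannot be shifted. Origin on the worktop under its body's middle; own -x is its front (handle side, towards the robot), own -y its right (switch side). In mm: body x -88..88, y -105..105, lower part up to z 41, shut lid z 51..83; hinge towers at the back x 85..107, y +-75, to z 60; side box with the switch x -92..22, y -177..-103, to z 38.
- lower_handle (a point): Middle of the front face of the fixed lower handle, 118 mm in front of the toaster's origin, 35 mm above the worktop. Lower handle in the toaster's frame (mm): x -118..-84, y -50..50, z 26..44. The upper handle, of the same outline, belongs to the lid: z 51..71 when shut.
- grill_lid (a joint): Angle of the lid about its rear hinge (axis along the toaster's y through point lid_hinge): 0 = shut flat, grows as the lid opens; starts 0.3 to 0.55, can open to 1.4. A stiff friction hinge: the lid stays at any angle; 2 to 5 N down at its front moves it.
- lid_hinge (a point): Point on the lid's hinge axis, in the middle of the toaster's width, 96 mm behind the toaster's origin and 50 mm above the worktop. Does not move with the lid.
- lid_press (a point): Point on the steel top face of the lid, in mid-width, 16 mm behind the lid's front edge; a good place to press. 168 mm in front of the hinge axis and 33 mm above it when the lid is shut (83 mm above the worktop). It turns with the lid; its z is the lid's upward normal.
- grill_clip (a joint): Clip's angle relative to the lid: 0 = sticks straight out forward from the upper handle, 1.57 = a quarter turn down, hanging upright in front of the lower handle with its hook under it (lid shut). Starts 0 to 0.35. Light friction hinge (1 to 2 N at its end), no spring: stays where left. If swung down while the lid is up, its hook runs into the lower handle as the lid shuts.
- clip_pivot (a point): Middle of the clip's pivot axis (along the toaster's y), inside the front of the upper handle; with the lid shut 112 mm in front of the toaster's origin and 61 mm above the worktop.
- clip_pad (a point): Middle of the clip's outer face, where one pushes: 30 mm from the pivot axis towards the free end, 12.5 mm outside it. The clip is a bright steel plate 56 mm wide (toaster's y), 5 mm thick, reaching 41 mm from the pivot, with a hook lip 7 mm deep at its end on the inner side. Site z: the outer face's normal (lid shut: up at angle 0, forward at 1.57).
- grill_switch (a joint): Angle of the rocker switch: 0 = off (its front half stands up), 0.32 = on (front half level, rear half up). Stays where it is left; about 2 to 3 N on the front half moves it.
- switch_on_half (a point): Middle of the top face of the red rocker's front half, the half to press. When off it is about 55 mm above the worktop and its half rises 0.32 rad to the front; when on it is level, about 51 mm up. Rocker 41 mm long (toaster's x) by 25 wide; pivot 55 mm in front of and 147 mm right of the toaster's origin, 45 mm up, in a grey bezel whose top is 40 mm up.
- food_tub: Clear food tub with a red lid, 126x144x86 mm, origin under its centre; leave alone.
- oil_bottle: Oil bottle with a yellow cap, 61 mm wide, 268 mm tall, origin under its centre; leave alone.
- spice_c: Small spice jar with a dark cap, 41 mm wide, 105 mm tall, left of the toaster, origin under its centre; leave alone.
- tumbler: Clear tumbler standing mouth down, 81 mm wide, 93 mm tall, right of the toaster, origin under its centre; leave alone.
- spice_e: Small spice jar with a dark cap, 41 mm wide, 105 mm tall, right of the toaster, origin under its centre; leave alone.

How it is judged:
By the outcome, as a careful person would: the job done as asked, in the order asked, and still so for the second after the job is handed in, with the robot touching nothing.
It also fails if it takes over 54 s, if anything falls off the work surface, if the arm or the gripper's body presses on something with over 40 N, if the wrist force passes 120 N, or if a joint passes its speed limit or range.

ROBOT

A 6-joint arm with a two-finger parallel gripper is mounted at the origin on a cart in front of the work surface, level with it; the furniture and walls round the work are solid. World frame = base frame: x ahead of the robot, y to its left, z up, the work surface at z = 0. Lengths are in m, angles in degrees, forces in N, time in s.
With the tool pointing down it reaches from about 0.35 to 0.775 m from the base axis. Payload 5.5 kg.
Tool frame: the origin (TCP) lies between the finger pads; the fingertips stand 25 mm ahead of it and the grasp point (between the pads) lies 6 mm ahead of it; z points along the fingers, y is the line along which they close (so a half turn about z gives the same grasp; the last joint's range is limited). The gripper opens to 85 mm and grips with 20 to 120 N. Pads are 22 mm wide; open, the fingers measure 114 mm over their backs; the gripper's body (76 mm by 85 mm) begins 54 mm behind the grasp point. The pads swing forward as they close: fully open they stand 13 mm farther back than shut.
Start: joints at [-80.306, 17.945, 2.641, 74.691, 0, 82.002], TCP at [0.175, -0.548, 0.256] pointing down, gripper open.
Joint ranges: [-158.12, 158.12], [-49.38, 96.58], [-58.88, 72.47], [-126.05, 133.96], [-84.25, 85.87], [-180, 180]. Speed limits (degrees/s): [147.25, 147.25, 180, 180, 180, 180].

INTERFACE

Orientations are given as [roll, pitch, yaw] about the fixed x, y, z axes, in that order (R = Rz(yaw) Ry(pitch) Rx(roll)).
In Python, from rig import manip gives the robot as it stands. The module is installed in compiled form; this text tells all that it offers.
- The arm moves only by the tool carry_out, never from a script. Its argument "increments" is a list of rows, each an object of numbers: "dx", "dy", "dz": the shift along the tool's x, y, z in units of 30 mm (1.0 is 30 mm); "turn": the turn about the tool's z in units of 5 degrees (1.0 is 5 degrees); "claw": the finger opening in mm, from 0 to 85.4. A call has 1 to 5 rows; each row is the pose to reach, as a shift and turn from the pose commanded when the call began, along the tool's axes at that moment; what a row does not reach only later rows make up. A row lasts 1/12 s, in which the tool goes at most 41.7 mm and 7.16 degrees, less where a joint would pass 70% of its speed; a pose out of reach is approached as far as the arm can. A call with a gripper value outside its range is refused whole. The fingers move at their own pace and stop on an object; the grip force is fixed at half the most. Time passes only in rows, so rows that repeat a pose let the fingers close. It gives the time, the measured TCP pose, the force, the opening and the grip force at its end, in the units of the state.
- manip.state(): the state, without advancing time (a new reading comes with each control period).
- manip.snapshot(name): name is "side" or "top"; returns the picture (420x560x3 uint8, red, green, blue); there is no depth.
- manip.camera_model(name): a dict with "intrinsics" (3x3 intrinsics, pixels), "k1" (the pictures are not rectified: a ray, as slopes to the right and down, at radius r is drawn at 1 + k1 r^2 times it, then the intrinsics apply), "pose" (4x4, takes a point from camera to world coordinates). Camera axes: x right, y up, looking along -z (the intrinsics and any distortion apply to the point x, -y, -z); pixel columns grow to the right and rows downward; lengths in m; the calibration is good to about 2 mm. A picture is of the moment at which its call begins. camera_model takes no time and is no camera call.
- manip.hand_in(): hands the job in; it is judged then, once.
The state is a dict: "time_s": time; "q": joint angles; "dq": joint speeds; "joint_efforts": joint torques, N m; "ee_pos": TCP position; "tool_rot": TCP orientation; "contact_force": force on the tool from outside, world axes, zero at the start; "moment": the same for the moment, N m; "grip_width": finger opening in m; "gripper_force": force on a finger pad.
Only numpy, scipy, OpenCV 4.12 (cv2) and the standard library are available. Lean on these libraries where they do the work, as an engineer would, in place of code of your own. Each camera call takes 0.05 s, during which the arm holds its last target. There are 200 camera calls.

## Working session

There is one attempt and no reset: what is moved stays moved. The work goes in short steps, Python scripts to look and compute and a tool call to move; the robot and the scene stay as the last step left them, time stands still between calls to the robot, and variables do not carry over. Pictures are saved under pics/ and viewed, at most 10 in all, crops included, and the job is handed in when it is done.

Besides the shell and the picture viewer there is one more tool, called after ">>>" as a command line: name --argument value ..., lists and objects as JSON in quotes. carry_out: Moves the arm, as the interface text tells. Its arguments: {"type":"object","properties":{"increments":{"type":"array"}},"required":["increments"]}

```bash
mkdir -p pics; python3 - <<'E'
from rig import manip
import cv2,numpy as np
for n in("top","side"):
    im=manip.snapshot(n); cv2.imwrite(f"pics/{n}0.png",im[:,:,::-1])
    m=manip.camera_model(n); print(n,np.round(m["intrinsics"],1).tolist(),m["k1"],np.round(m["pose"],3).tolist())
print(manip.state())
E
```

```text
top [[440.8, 0.0, 283.3], [0.0, 440.8, 208.6], [0.0, 0.0, 1.0]] 0.0008319406241767464 [[-0.024, 0.985, -0.174, 0.374], [-1.0, -0.023, 0.008, -0.112], [0.004, 0.174, 0.985, 1.252], [0.0, 0.0, 0.0, 1.0]]
side [[464.8, 0.0, 281.6], [0.0, 464.8, 204.3], [0.0, 0.0, 1.0]] -0.15154794170521582 [[-0.867, 0.238, -0.438, 0.054], [-0.498, -0.382, 0.778, 0.815], [0.018, 0.893, 0.45, 0.603], [0.0, 0.0, 0.0, 1.0]]
{'time_s': 0.1, 'q': array([-8.03052021e+01,  1.79885115e+01,  2.58327404e+00,  7.46928396e+01,
        2.66937377e-04,  8.20004434e+01]), 'dq': array([ 0.0340114 , -0.16092179,  0.24939996, -0.08246112, -0.06244695,
       -0.03341397]), 'joint_efforts': array([ 3.20629973e-03, -4.81723738e+01,  2.99244386e+01,  1.27461681e-02,
       -1.19885472e-04,  5.09645659e-09]), 'ee_pos': array([ 0.17467358, -0.54737414,  0.25547657]), 'tool_rot': array([-1.79902914e+02, -1.39132684e-02,  1.76943425e+01]), 'contact_force': array([0.50589037, 0.45865013, 0.51945894]), 'moment': array([0.02902523, 0.04140209, 0.01340925]), 'gripper_force': 0.0, 'grip_width': 0.08546041409761818}
```

View pics/top0.png

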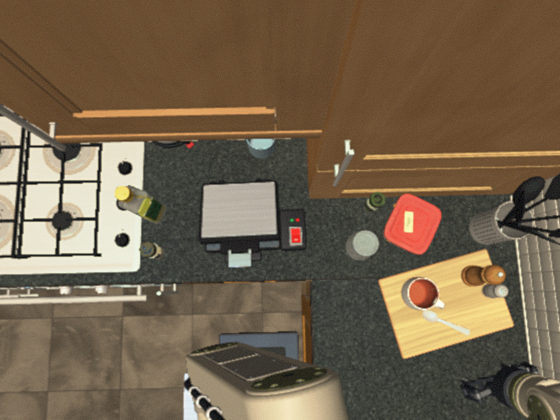

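View pics/side0.png

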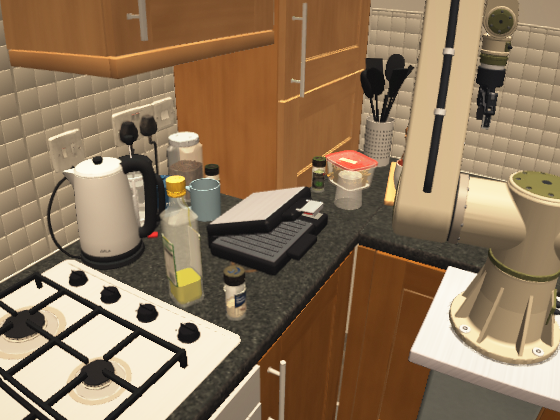

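The top view shows the toaster with its lid at about (240,210), the clip at (239,258) and the switch at (295,235). The tumbler is to its right at (362,243), and the side view shows the lid partly open. I'll enlarge both.

```bash
python3 - <<'E'
import cv2
t=cv2.imread("pics/top0.png")[165:280,180:320]; cv2.imwrite("pics/tc.png",cv2.resize(t,None,fx=5,fy=5,interpolation=cv2.INTER_CUBIC))
t=cv2.imread("pics/side0.png")[170:280,195:345]; cv2.imwrite("pics/sc.png",cv2.resize(t,None,fx=5,fy=5,interpolation=cv2.INTER_CUBIC))
E
```

```text
(no output)
```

View pics/tc.png

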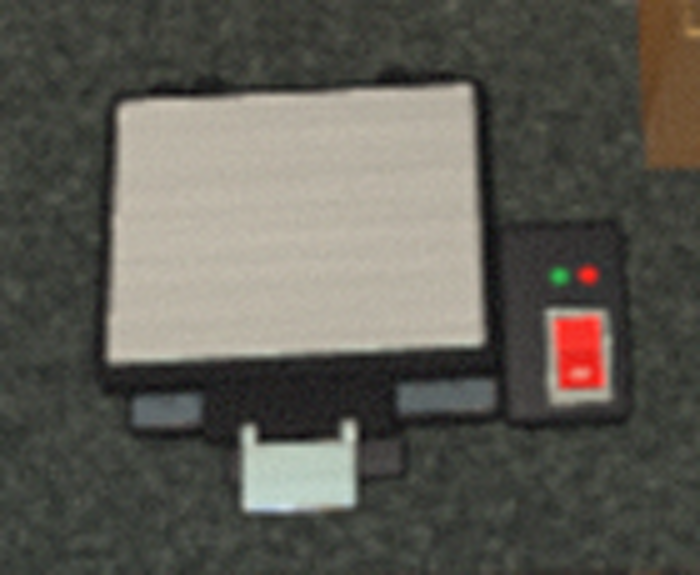

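View pics/sc.png

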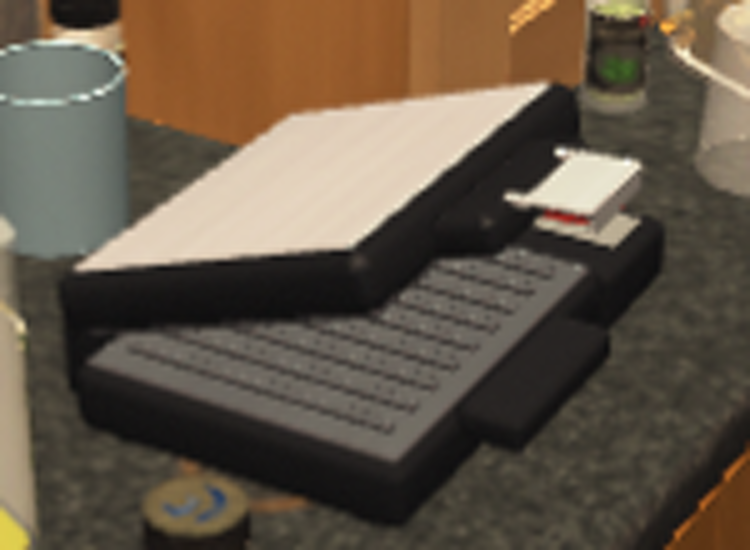

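```bash
cat > h.py <<'E'
import numpy as np
from scipy.optimize import least_squares
from rig import manip
C={n:manip.camera_model(n) for n in("top","side")}
def proj(n,P):
    m=C[n];T=np.linalg.inv(np.array(m["pose"]));p=T[:3,:3]@P+T[:3,3]
    s=np.array([p[0],-p[1]])/-p[2]; s=s*(1+m["k1"]*(s@s)); K=np.array(m["intrinsics"])
    return K[:2,:2]@s+K[:2,2]
def pt(q,kind,p):
    p=np.array(p,float)/1000
    x,y,yaw,lid,clip=q
    if kind=="c": # p=(along, outward, y)
        a=clip; f=p[0]*np.cos(a)+p[1]*np.sin(a); u=-p[0]*np.sin(a)+p[1]*np.cos(a)
        p=np.array([-.112-f,p[2],.061+u])
    if kind in"cl":
        d=.096-p[0]; h=p[2]-.05
        p=np.array([.096-(d*np.cos(lid)-h*np.sin(lid)),p[1],.05+d*np.sin(lid)+h*np.cos(lid)])
    c,s=np.cos(yaw),np.sin(yaw)
    return np.array([x+c*p[0]-s*p[1],y+s*p[0]+c*p[1],p[2]])
E
cat > fit.py <<'E'
from h import *
O=[("top","g",(-92,-177,38),(630,422)),("top","g",(22,-177,38),(622,222)),("top","g",(-92,-103,38),(505,422)),("top","g",(-55,-147,40),(579,356)),
("top","l",(-88,105,83),(102,375)),("top","l",(88,105,83),(112,95)),("top","l",(88,-105,83),(484,78)),("top","l",(-88,-105,83),(497,360)),
("top","c",(41,12.5,28),(241,510)),("top","c",(41,12.5,-28),(357,508)),
("side","g",(-88,105,0),(390,522)),("side","g",(-88,105,41),(400,465)),("side","g",(-118,50,44),(518,408)),("side","g",(-118,-50,44),(608,340)),("side","g",(-92,-177,38),(663,228)),
("side","l",(-88,105,83),(357,250)),("side","l",(-88,105,51),(378,310)),("side","l",(-88,-105,83),(572,86)),("side","l",(88,105,83),(66,275)),
("side","c",(41,12.5,-28),(640,158)),("side","c",(41,12.5,28),(594,212))]
off={"top":(180,165),"side":(195,170)}
def res(q): return np.array([proj(n,pt(q,k,p))-(np.add(np.add(o,.5)/5-.5,off[n])) for n,k,p,o in O])
s=least_squares(lambda q:res(q).ravel(),[.5,0,0,.4,.2],loss="soft_l1")
print(s.x.round(4)); 
for o,r in zip(O,res(s.x)): print(o[:3],r.round(1))
q=s.x
for k,p,n in [("g",(0,0,0),"grill"),("g",(-118,0,35),"lowh"),("l",(-72,0,83),"press"),("c",(30,12.5,0),"pad"),("c",(41,0,0),"clip end")]: print(n,pt(q,k,p).round(4))
z=q.copy();z[3]=0
print("press shut",pt(z,"l",(-72,0,83)),"pad shut",pt(z,"c",(30,12.5,0)),"pivot",pt(z,"l",(-112,0,61)),"sw",pt(q,"g",(-69,-147,55)))
E
python3 fit.py
```

```text
[ 0.5627 -0.0055  0.018   0.3433  0.2635]
('top', 'g', (-92, -177, 38)) [ 1.4 -0.1]
('top', 'g', (22, -177, 38)) [ 0.9 -0.9]
('top', 'g', (-92, -103, 38)) [-0.5  1. ]
('top', 'g', (-55, -147, 40)) [0.1 0.1]
('top', 'l', (-88, 105, 83)) [-2.9  0.2]
('top', 'l', (88, 105, 83)) [-1.2 -2.3]
('top', 'l', (88, -105, 83)) [ 1.6 -2. ]
('top', 'l', (-88, -105, 83)) [ 1.4 -0.3]
('top', 'c', (41, 12.5, 28)) [ 0.3 -0.3]
('top', 'c', (41, 12.5, -28)) [-0.4 -0.8]
('side', 'g', (-88, 105, 0)) [1.5 5.8]
('side', 'g', (-88, 105, 41)) [-0.3  1.7]
('side', 'g', (-118, 50, 44)) [0.3 3.7]
('side', 'g', (-118, -50, 44)) [ 1.5 -2.5]
('side', 'g', (-92, -177, 38)) [ 1.8 -2. ]
('side', 'l', (-88, 105, 83)) [-0.4  0.4]
('side', 'l', (-88, 105, 51)) [-0.1  2.4]
('side', 'l', (-88, -105, 83)) [ 1.  -2.6]
('side', 'l', (88, 105, 83)) [-4.8  0.4]
('side', 'c', (41, 12.5, -28)) [0.7 0.6]
('side', 'c', (41, 12.5, 28)) [-1.  -0.1]
grill [ 0.5627 -0.0055  0.    ]
lowh [ 0.4447 -0.0076  0.035 ]
press [ 0.5116 -0.0064  0.1376]
pad [ 0.4377 -0.0077  0.1452]
clip end [ 0.4257 -0.0079  0.1336]
press shut [ 0.49073061 -0.00676702  0.083     ] pad shut [ 0.41852201 -0.00806404  0.06525506] pivot [ 0.45073706 -0.00748539  0.061     ] sw [ 0.49637014 -0.15368943  0.055     ]
```

Fit: toaster at (0.563, -0.006), yaw 1°, lid about 0.34 rad, clip about 0.26 rad. The residuals are about 2 px or less, apart from some rounded corners. I'll close the fingers and travel over to the lid.

>>> carry_out --increments '[{"dx": 1,"dy": -0.87,"turn": 0.7,"claw": 0},{"dx": 2,"dy": -1.74,"turn": 1.4,"claw": 0},{"dx": 3,"dy": -2.61,"turn": 2.1,"claw": 0},{"dx": 4,"dy": -3.48,"turn": 2.8,"claw": 0},{"dx": 5,"dy": -4.35,"turn": 3.34,"claw": 0}]'

```text
$.increments[0]: bad value
```

>>> carry_out --increments '[{"dx": 1,"dy": -0.87,"dz": 0,"turn": 0.7,"claw": 0},{"dx": 2,"dy": -1.74,"dz": 0,"turn": 1.4,"claw": 0},{"dx": 3,"dy": -2.61,"dz": 0,"turn": 2.1,"claw": 0},{"dx": 4,"dy": -3.48,"dz": 0,"turn": 2.8,"claw": 0},{"dx": 5,"dy": -4.35,"dz": 0,"turn": 3.34,"claw": 0}]'

```text
time_s: 0.52
ee_pos: [0.2783, -0.3761, 0.2558]
tool_rot: [-180.0, 0.0, 0.8]
contact_force: [0.2, -0.7, -0.1]
grip_width: 0.0254
gripper_force: 0.0
```

>>> carry_out --increments '[{"dx": 0.6,"dy": -1,"dz": 0,"turn": 0,"claw": 0},{"dx": 1.2,"dy": -2,"dz": 0,"turn": 0,"claw": 0},{"dx": 1.8,"dy": -3,"dz": 0,"turn": 0,"claw": 0},{"dx": 2.4,"dy": -4,"dz": 0,"turn": 0,"claw": 0},{"dx": 3,"dy": -5,"dz": 0,"turn": 0,"claw": 0}]'

```text
time_s: 0.93
ee_pos: [0.3657, -0.2246, 0.2561]
tool_rot: [-180.0, 0.0, 1.0]
contact_force: [0.2, -0.0, -0.4]
grip_width: -0.0001
gripper_force: 0.0
```

>>> carry_out --increments '[{"dx": 0.6,"dy": -1,"dz": 0,"turn": 0,"claw": 0},{"dx": 1.2,"dy": -2,"dz": 0,"turn": 0,"claw": 0},{"dx": 1.8,"dy": -3,"dz": 0,"turn": 0,"claw": 0},{"dx": 1.8,"dy": -3,"dz": 0,"turn": 0,"claw": 0},{"dx": 1.8,"dy": -3,"dz": 0,"turn": 0,"claw": 0}]'

```text
time_s: 1.35
ee_pos: [0.4182, -0.1337, 0.256]
tool_rot: [-180.0, 0.0, 1.3]
contact_force: [-0.7, -0.9, -0.1]
grip_width: -0.0004
gripper_force: 0.0
```

>>> carry_out --increments '[{"dx": 0.7,"dy": -1.05,"dz": 0,"turn": 0,"claw": 0},{"dx": 1.4,"dy": -2.1,"dz": 0,"turn": 0,"claw": 0},{"dx": 2.1,"dy": -3.15,"dz": 0,"turn": 0,"claw": 0},{"dx": 2.8,"dy": -4.2,"dz": 0,"turn": 0,"claw": 0},{"dx": 2.8,"dy": -4.2,"dz": 0.5,"turn": 0,"claw": 0}]'

```text
time_s: 1.77
ee_pos: [0.5036, -0.0054, 0.2432]
tool_rot: [-180.0, -0.4, 1.2]
contact_force: [-0.3, -0.6, -0.3]
grip_width: 0.0003
gripper_force: 0.0
```

>>> carry_out --increments '[{"dx": 0,"dy": 0,"dz": 0.6,"turn": 0,"claw": 0},{"dx": 0,"dy": 0,"dz": 1.2,"turn": 0,"claw": 0},{"dx": 0,"dy": 0,"dz": 1.6,"turn": 0,"claw": 0},{"dx": 0,"dy": 0,"dz": 1.8,"turn": 0,"claw": 0},{"dx": 0,"dy": 0,"dz": 1.8,"turn": 0,"claw": 0}]'

```text
time_s: 2.18
ee_pos: [0.4984, -0.0091, 0.1857]
tool_rot: [-180.0, 0.2, 0.9]
contact_force: [0.9, -0.2, 0.4]
grip_width: -0.0
gripper_force: 0.0
```

>>> carry_out --increments '[{"dx": 0.2,"dy": 0,"dz": 0.3,"turn": 0,"claw": 0},{"dx": 0.2,"dy": 0,"dz": 0.6,"turn": 0,"claw": 0},{"dx": 0.2,"dy": 0,"dz": 0.8,"turn": 0,"claw": 0},{"dx": 0.2,"dy": 0,"dz": 1.0,"turn": 0,"claw": 0},{"dx": 0.2,"dy": 0,"dz": 1.2,"turn": 0,"claw": 0}]'

```text
time_s: 2.6
ee_pos: [0.5052, -0.008, 0.1508]
tool_rot: [180.0, 0.0, 1.0]
contact_force: [-1.5, -0.6, 2.8]
grip_width: 0.0001
gripper_force: 1.3
```

>>> carry_out --increments '[{"dx": -0.05,"dy": 0,"dz": 0.2,"turn": 0,"claw": 0},{"dx": -0.1,"dy": 0,"dz": 0.4,"turn": 0,"claw": 0},{"dx": -0.15,"dy": 0,"dz": 0.6,"turn": 0,"claw": 0},{"dx": -0.2,"dy": 0,"dz": 0.8,"turn": 0,"claw": 0},{"dx": -0.2,"dy": 0,"dz": 1.0,"turn": 0,"claw": 0}]'

```text
time_s: 3.02
ee_pos: [0.4991, -0.008, 0.1206]
tool_rot: [180.0, 0.0, 1.0]
contact_force: [-1.1, 0.3, 2.5]
grip_width: 0.0001
gripper_force: 0.8
```

The lid is moving down at about 2.5 N. It should bottom out with the TCP near 0.108.

>>> carry_out --increments '[{"dx": 0,"dy": 0,"dz": 0.15,"turn": 0,"claw": 0},{"dx": 0,"dy": 0,"dz": 0.3,"turn": 0,"claw": 0},{"dx": 0,"dy": 0,"dz": 0.4,"turn": 0,"claw": 0},{"dx": 0,"dy": 0,"dz": 0.45,"turn": 0,"claw": 0},{"dx": 0,"dy": 0,"dz": 0.45,"turn": 0,"claw": 0}]'

```text
time_s: 3.43
ee_pos: [0.4995, -0.008, 0.108]
tool_rot: [180.0, 0.0, 1.0]
contact_force: [-2.1, -0.6, 4.2]
grip_width: -0.0001
gripper_force: 2.5
```

>>> carry_out --increments '[{"dx": 0,"dy": 0,"dz": 0.03,"turn": 0,"claw": 0},{"dx": 0,"dy": 0,"dz": 0.06,"turn": 0,"claw": 0},{"dx": 0,"dy": 0,"dz": 0.1,"turn": 0,"claw": 0},{"dx": 0,"dy": 0,"dz": 0.1,"turn": 0,"claw": 0},{"dx": 0,"dy": 0,"dz": 0.1,"turn": 0,"claw": 0}]'

```text
time_s: 3.85
ee_pos: [0.4995, -0.008, 0.1078]
tool_rot: [180.0, -0.1, 1.0]
contact_force: [-10.2, 1.2, 27.8]
grip_width: 0.0
gripper_force: 13.4
```

The force rose to 28 N with no travel, so the lid is shut. Next I rise and go in front of it, above the clip's end.

>>> carry_out --increments '[{"dx": 0,"dy": 0,"dz": -0.5,"turn": 0,"claw": 0},{"dx": 0,"dy": 0,"dz": -1.2,"turn": 0,"claw": 0},{"dx": -0.7,"dy": 0,"dz": -1.5,"turn": 0,"claw": 0},{"dx": -1.4,"dy": 0,"dz": -1.5,"turn": 0,"claw": 0},{"dx": -2.1,"dy": 0,"dz": -1.5,"turn": 0,"claw": 0}]'

```text
time_s: 4.27
ee_pos: [0.4372, -0.0093, 0.1506]
tool_rot: [180.0, -0.2, 1.0]
contact_force: [-0.2, 1.2, 0.7]
grip_width: -0.0001
gripper_force: 0.0
```

>>> carry_out --increments '[{"dx": -0.4,"dy": 0,"dz": 0,"turn": 0,"claw": 0},{"dx": -0.8,"dy": 0,"dz": 0,"turn": 0,"claw": 0},{"dx": -0.9,"dy": 0,"dz": 0,"turn": 0,"claw": 0},{"dx": -0.9,"dy": 0,"dz": 0,"turn": 0,"claw": 0},{"dx": -0.9,"dy": 0,"dz": 0,"turn": 0,"claw": 0}]'

```text
time_s: 4.68
ee_pos: [0.4106, -0.0098, 0.1501]
tool_rot: [180.0, -0.1, 1.0]
contact_force: [0.0, 0.5, -0.0]
grip_width: 0.0003
gripper_force: 0.0
```

```bash
python3 - <<'E'
from rig import manip
import cv2
print(manip.state()["ee_pos"])
t=manip.snapshot("side")[150:290,195:365,::-1]; cv2.imwrite("pics/s1.png",cv2.resize(t,None,fx=4,fy=4,interpolation=cv2.INTER_CUBIC))
E
```

```text
[ 0.41058803 -0.00978034  0.1500639 ]
```

View pics/s1.png

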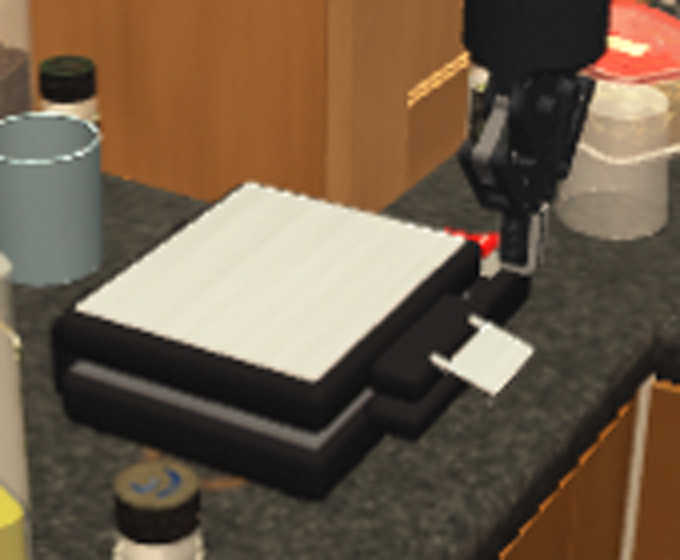

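The side view shows the lid shut flat and the clip sticking forward at about (490,355) in the crop, with the fingers above it. I'll push the clip down.

>>> carry_out --increments '[{"dx": 0,"dy": 0,"dz": 0.8,"turn": 0,"claw": 0},{"dx": 0,"dy": 0,"dz": 1.5,"turn": 0,"claw": 0},{"dx": 0,"dy": 0,"dz": 1.9,"turn": 0,"claw": 0},{"dx": 0,"dy": 0,"dz": 2.1,"turn": 0,"claw": 0},{"dx": 0,"dy": 0,"dz": 2.3,"turn": 0,"claw": 0}]'

```text
time_s: 5.15
ee_pos: [0.4099, -0.0096, 0.0801]
tool_rot: [-180.0, 0.1, 1.0]
contact_force: [0.5, 0.3, 0.8]
grip_width: -0.0001
gripper_force: 0.5
```

>>> carry_out --increments '[{"dx": 0,"dy": 0,"dz": 0.2,"turn": 0,"claw": 0},{"dx": 0,"dy": 0,"dz": 0.4,"turn": 0,"claw": 0},{"dx": 0,"dy": 0,"dz": 0.6,"turn": 0,"claw": 0},{"dx": 0,"dy": 0,"dz": 0.8,"turn": 0,"claw": 0},{"dx": 0,"dy": 0,"dz": 0.95,"turn": 0,"claw": 0}]'

```text
time_s: 5.57
ee_pos: [0.4097, -0.0096, 0.0518]
tool_rot: [180.0, -0.0, 1.0]
contact_force: [0.1, -1.2, 0.4]
grip_width: 0.0003
gripper_force: 0.3
```

>>> carry_out --increments '[{"dx": 0.12,"dy": 0,"dz": 0,"turn": 0,"claw": 0},{"dx": 0.24,"dy": 0,"dz": 0,"turn": 0,"claw": 0},{"dx": 0.36,"dy": 0,"dz": 0,"turn": 0,"claw": 0},{"dx": 0.45,"dy": 0,"dz": 0,"turn": 0,"claw": 0},{"dx": 0.5,"dy": 0,"dz": 0,"turn": 0,"claw": 0}]'

```text
time_s: 5.98
ee_pos: [0.4253, -0.0094, 0.0524]
tool_rot: [180.0, -0.0, 1.0]
contact_force: [-0.6, 0.0, -0.6]
grip_width: 0.0002
gripper_force: 0.8
```

>>> carry_out --increments '[{"dx": 0.04,"dy": 0,"dz": 0,"turn": 0,"claw": 0},{"dx": 0.08,"dy": 0,"dz": 0,"turn": 0,"claw": 0},{"dx": 0.1,"dy": 0,"dz": 0,"turn": 0,"claw": 0},{"dx": 0.1,"dy": 0,"dz": 0,"turn": 0,"claw": 0},{"dx": 0.1,"dy": 0,"dz": 0,"turn": 0,"claw": 0}]'

```text
time_s: 6.4
ee_pos: [0.4267, -0.0093, 0.0522]
tool_rot: [180.0, 0.1, 1.0]
contact_force: [-5.5, -1.5, 1.8]
grip_width: 0.0003
gripper_force: 2.6
```

>>> carry_out --increments '[{"dx": 0.05,"dy": 0,"dz": 0,"turn": 0,"claw": 0},{"dx": 0.1,"dy": 0,"dz": 0,"turn": 0,"claw": 0},{"dx": 0.12,"dy": 0,"dz": 0,"turn": 0,"claw": 0},{"dx": 0.12,"dy": 0,"dz": 0,"turn": 0,"claw": 0},{"dx": 0.12,"dy": 0,"dz": 0,"turn": 0,"claw": 0}]'

```text
time_s: 6.82
ee_pos: [0.4269, -0.0091, 0.0518]
tool_rot: [180.0, 0.5, 1.0]
contact_force: [-12.8, -3.0, 9.9]
grip_width: -0.0005
gripper_force: 6.9
```

>>> carry_out --increments '[{"dx": -0.4,"dy": 0,"dz": 0,"turn": 0,"claw": 0},{"dx": -1,"dy": 0,"dz": 0,"turn": 0,"claw": 0},{"dx": -1.2,"dy": 0,"dz": -0.8,"turn": 0,"claw": 0},{"dx": -1.2,"dy": 0,"dz": -1.8,"turn": 0,"claw": 0},{"dx": -1.2,"dy": 0,"dz": -2.8,"turn": 0,"claw": 0}]'

```text
time_s: 7.23
ee_pos: [0.395, -0.0097, 0.1372]
tool_rot: [-180.0, -0.0, 1.0]
contact_force: [1.3, -0.2, -0.3]
grip_width: -0.0003
gripper_force: 0.0
```

>>> carry_out --increments '[{"dx": 0,"dy": 1,"dz": -0.4,"turn": 0,"claw": 0},{"dx": 0,"dy": 2,"dz": -0.4,"turn": 0,"claw": 0},{"dx": 0,"dy": 3,"dz": -0.4,"turn": 0,"claw": 0},{"dx": 0,"dy": 4,"dz": -0.4,"turn": 0,"claw": 0},{"dx": 0,"dy": 4,"dz": -0.4,"turn": 0,"claw": 0}]'

```text
time_s: 7.65
ee_pos: [0.3998, -0.1349, 0.1495]
tool_rot: [179.7, -0.3, 0.7]
contact_force: [0.8, -0.6, 1.4]
grip_width: -0.0002
gripper_force: 0.0
```

```bash
python3 - <<'E'
from rig import manip
import cv2,numpy as np
from h import *
print(manip.state()["ee_pos"])
t=manip.snapshot("side")[160:280,205:355,::-1]; a=cv2.resize(t,None,fx=2.6,fy=2.6,interpolation=cv2.INTER_CUBIC)
t=manip.snapshot("top")[165:280,180:330,::-1]; b=cv2.resize(t,None,fx=2.6,fy=2.6,interpolation=cv2.INTER_CUBIC)
cv2.imwrite("pics/s2.png",np.hstack([a[:290],b[:290]]))
q=[.5627,-.0055,.018,0,1.57]
for c in(1.57,1.4): 
  q[4]=c
  print(c,[((proj("side",pt(q,"c",p))-(205,160)+.5)*2.6).round() for p in((41,12.5,28),(41,12.5,-28),(0,12.5,28))])
E
```

```text
[ 0.39983965 -0.13486126  0.14953441]
1.57 [array([262., 261.]), array([289., 232.]), array([264., 221.])]
1.4 [array([269., 261.]), array([296., 231.]), array([264., 219.])]
```

View pics/s2.png

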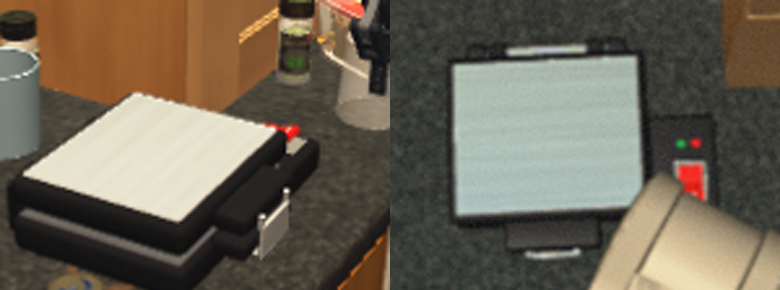

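The clip hangs upright. Its end corners in the side crop are at about (263,260) and (289,233), which match the prediction for 1.57 rad. The lid is flat. Next is the switch's front half.

>>> carry_out --increments '[{"dx": 1,"dy": 0.3,"dz": 0,"turn": 0,"claw": 0},{"dx": 2,"dy": 0.5,"dz": 0,"turn": 0,"claw": 0},{"dx": 3,"dy": 0.68,"dz": 0,"turn": 0,"claw": 0},{"dx": 3.05,"dy": 0.68,"dz": 0,"turn": 0,"claw": 0},{"dx": 3.05,"dy": 0.68,"dz": 0,"turn": 0,"claw": 0}]'

```text
time_s: 8.17
ee_pos: [0.4906, -0.1476, 0.148]
tool_rot: [-180.0, -0.0, 1.1]
contact_force: [-0.5, 0.7, -0.3]
grip_width: 0.0003
gripper_force: 0.0
```

>>> carry_out --increments '[{"dx": 0,"dy": 0,"dz": 0.4,"turn": 0,"claw": 0},{"dx": 0,"dy": 0,"dz": 0.8,"turn": 0,"claw": 0},{"dx": 0,"dy": 0,"dz": 1.2,"turn": 0,"claw": 0},{"dx": 0,"dy": 0,"dz": 1.2,"turn": 0,"claw": 0},{"dx": 0,"dy": 0,"dz": 1.2,"turn": 0,"claw": 0}]'

```text
time_s: 8.58
ee_pos: [0.4876, -0.1474, 0.112]
tool_rot: [-179.9, 0.1, 1.0]
contact_force: [-0.5, 0.2, 0.1]
grip_width: 0.0004
gripper_force: 0.0
```

>>> carry_out --increments '[{"dx": 0.1,"dy": 0.22,"dz": 0,"turn": 0,"claw": 0},{"dx": 0.1,"dy": 0.22,"dz": 0.3,"turn": 0,"claw": 0},{"dx": 0.1,"dy": 0.22,"dz": 0.5,"turn": 0,"claw": 0},{"dx": 0.1,"dy": 0.22,"dz": 0.7,"turn": 0,"claw": 0},{"dx": 0.1,"dy": 0.22,"dz": 0.85,"turn": 0,"claw": 0}]'

```text
time_s: 9.0
ee_pos: [0.4918, -0.1551, 0.0859]
tool_rot: [-180.0, 0.0, 1.0]
contact_force: [0.8, 0.1, -0.6]
grip_width: 0.0
gripper_force: 0.0
```

>>> carry_out --increments '[{"dx": 0,"dy": 0,"dz": 0.1,"turn": 0,"claw": 0},{"dx": 0,"dy": 0,"dz": 0.2,"turn": 0,"claw": 0},{"dx": 0,"dy": 0,"dz": 0.3,"turn": 0,"claw": 0},{"dx": 0,"dy": 0,"dz": 0.35,"turn": 0,"claw": 0},{"dx": 0,"dy": 0,"dz": 0.35,"turn": 0,"claw": 0}]'

```text
time_s: 9.42
ee_pos: [0.4921, -0.1551, 0.076]
tool_rot: [-180.0, 0.0, 1.0]
contact_force: [-0.1, 0.3, 0.4]
grip_width: -0.0001
gripper_force: 0.0
```

>>> carry_out --increments '[{"dx": 0,"dy": 0,"dz": 0.04,"turn": 0,"claw": 0},{"dx": 0,"dy": 0,"dz": 0.08,"turn": 0,"claw": 0},{"dx": 0,"dy": 0,"dz": 0.11,"turn": 0,"claw": 0},{"dx": 0,"dy": 0,"dz": 0.11,"turn": 0,"claw": 0},{"dx": 0,"dy": 0,"dz": 0.11,"turn": 0,"claw": 0}]'

```text
time_s: 9.83
ee_pos: [0.4925, -0.1553, 0.0744]
tool_rot: [180.0, -0.1, 1.0]
contact_force: [-3.8, 1.6, 11.7]
grip_width: -0.0001
gripper_force: 5.7
```

>>> carry_out --increments '[{"dx": 0,"dy": 0,"dz": 0.03,"turn": 0,"claw": 0},{"dx": 0,"dy": 0,"dz": 0.06,"turn": 0,"claw": 0},{"dx": 0,"dy": 0,"dz": 0.06,"turn": 0,"claw": 0},{"dx": 0,"dy": 0,"dz": 0.06,"turn": 0,"claw": 0},{"dx": 0,"dy": 0,"dz": 0.06,"turn": 0,"claw": 0}]'

```text
time_s: 10.25
ee_pos: [0.4925, -0.1553, 0.0741]
tool_rot: [179.9, -0.1, 1.0]
contact_force: [-7.4, 2.4, 23.6]
grip_width: 0.0002
gripper_force: 12.1
```

>>> carry_out --increments '[{"dx": 0,"dy": 0,"dz": -0.8,"turn": 0,"claw": 0},{"dx": 0,"dy": 0,"dz": -1.8,"turn": 0,"claw": 0},{"dx": 0,"dy": 0,"dz": -2.8,"turn": 0,"claw": 0},{"dx": 0,"dy": 0,"dz": -3.8,"turn": 0,"claw": 0},{"dx": 0,"dy": 0,"dz": -4.8,"turn": 0,"claw": 0}]'

```text
time_s: 10.67
ee_pos: [0.4924, -0.1551, 0.2168]
tool_rot: [180.0, -0.0, 1.0]
contact_force: [0.8, 0.1, 0.1]
grip_width: -0.0
gripper_force: 0.0
```

>>> carry_out --increments '[{"dx": -0.9,"dy": 1,"dz": 0,"turn": 0,"claw": 0},{"dx": -1.8,"dy": 2,"dz": 0,"turn": 0,"claw": 0},{"dx": -2.7,"dy": 3,"dz": 0,"turn": 0,"claw": 0},{"dx": -3.6,"dy": 4,"dz": 0,"turn": 0,"claw": 0},{"dx": -4.5,"dy": 5,"dz": 0,"turn": 0,"claw": 0}]'

```text
time_s: 11.08
ee_pos: [0.359, -0.3087, 0.2156]
tool_rot: [179.9, -0.1, 1.0]
contact_force: [0.1, -0.3, 0.4]
grip_width: 0.0002
gripper_force: 0.0
```

```bash
python3 - <<'E'
from rig import manip
import cv2,numpy as np
t=manip.snapshot("side")[165:275,200:340,::-1]; a=cv2.resize(t,None,fx=2.8,fy=2.8,interpolation=cv2.INTER_CUBIC)
t=manip.snapshot("top")[170:280,190:330,::-1]; b=cv2.resize(t,None,fx=2.8,fy=2.8,interpolation=cv2.INTER_CUBIC)
cv2.imwrite("pics/s3.png",np.hstack([a,b]))
E
```

```text
(no output)
```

View pics/s3.png

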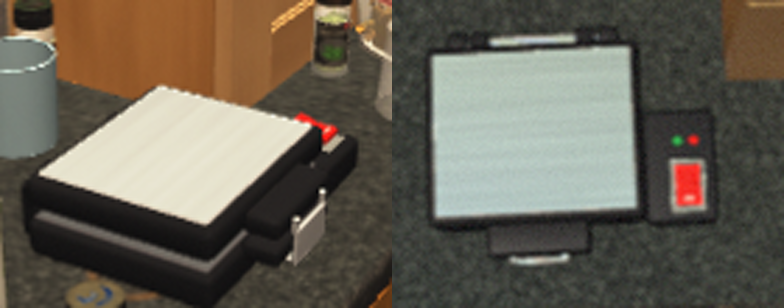

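The lid is shut and the clip is snug at (310,235). The rocker's rear half now looks raised at (305,120). I'll compare it enlarged with the first pictures to be sure.

```bash
python3 - <<'E'
from rig import manip
import cv2,numpy as np
g=lambda im,r,c:cv2.resize(im[r:r+32,c:c+48],None,fx=8,fy=8,interpolation=cv2.INTER_CUBIC)
T0=cv2.imread("pics/top0.png");T=manip.snapshot("top")[:,:,::-1];S0=cv2.imread("pics/side0.png");S=manip.snapshot("side")[:,:,::-1]
cv2.imwrite("pics/s4.png",np.vstack([np.hstack([g(T0,220,275),g(T,220,275)]),np.hstack([g(S0,198,290),g(S,198,290)])]))
d=np.abs(T.astype(int)-T0).sum(2); d[165:270,195:310]=0; print(np.argwhere(d[150:330,100:500]>90).__len__())
E
```

```text
3599
```

View pics/s4.png

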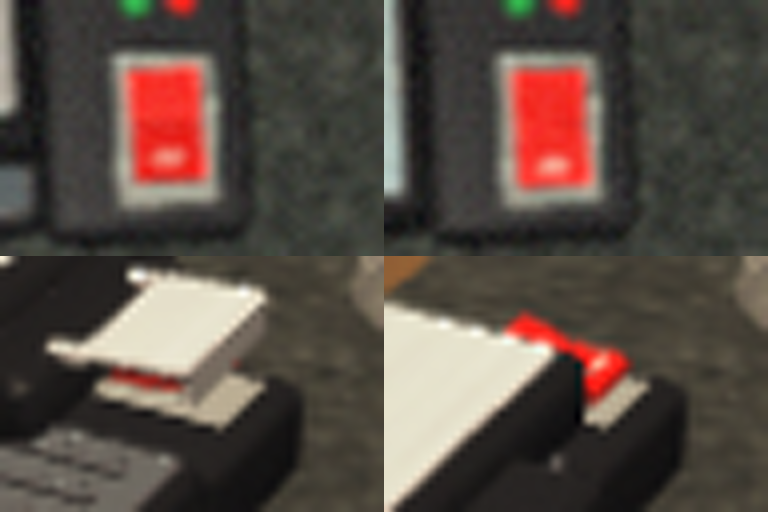

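The rocker has flipped: its front half is now level and bright at (550,160), and its rear half stands up at (530,325). The robot is clear of everything, so I'm handing in.

```bash
python3 -c "
from rig import manip
print(manip.hand_in())"
```

```text
the job is handed in; nothing more can be done
None
```

The lid was pressed shut, the clip pushed down snug against the lower handle, and then the switch pressed on; the last pictures show all three in place, and the job is handed in, with no verdict returned.

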